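# Snap the reagent cassette into the empty dock

## Robot

A 6-joint arm with a two-finger parallel gripper is mounted at the origin on the work surface. World frame = base frame: x ahead of the robot, y to its left, z up, the work surface at z = 0. Lengths are in mm, angles in rad, forces in N, time in s.
With the tool pointing down it reaches from about 275 to 1000 mm from the base axis. Payload 8.4 kg.
Tool frame: the origin (TCP) lies at the very end of the fingers, on their centre line; the grasp point (between the pads) lies 19 mm behind it; z points along the fingers, y is the direction in which the jaws open and shut (so a half turn about z gives the same grasp; the last joint's range is limited). The gripper opens to 85 mm and grips with 20 to 120 N. Pads are 22 mm wide; open, the fingers measure 114 mm over their backs; the gripper's body (76 mm by 85 mm) begins 54 mm behind the grasp point. The pads swing forward as they close: fully open they stand 13 mm farther back than shut.
Start: joints at [1.245, 0.353, 1.633, -0, 1.155, -0.002], TCP at [198.856, 592.524, 231.281] pointing down, gripper open.
Joint ranges: [-2.63, 2.63], [-0.92, 2.1], [0.06, 2.66], [-1.3, 4.44], [0, 2.69], [-3.02, 3.02]. Speed limits (rad/s): [2.22, 2.22, 2.79, 3.14, 3.14, 3.14].

## Interface

Orientations are given as [roll, pitch, yaw] about the fixed x, y, z axes, in that order (R = Rz(yaw) Ry(pitch) Rx(roll)).
In Python, from rig import r gives the robot as it stands.
- The arm moves only by the tool move_arm, never from a script. Its argument "increments" is a list of rows, each an object of numbers: "tx", "ty", "tz": the shift along the tool's x, y, z in cm; "rx", "ry", "rz": the turn, a rotation vector about the tool's x, y, z in degrees; "gripper": the gripper's target within -1 to 1 (fully open at 1, half-way at 0, shut at -1). A call has 1 to 12 rows; each row shifts and turns the commanded pose from where the row before left it, along the tool's axes as they then stand; what a row does not reach is not made up. A row lasts 1/10 s, in which the tool goes at most 50 mm and 8.59 degrees, less where a joint would pass 70% of its speed; a pose out of reach is approached as far as the arm can. A call is refused whole if a number of a shift passes 5 or a number of a turn 8.59, either way. A call with a gripper value outside its range is refused whole. The fingers move at their own pace and stop on an object; "squeeze" is the grip in N (left out, the last holds). Time passes only in rows, so rows that do not move let the fingers close. It gives the time, the measured TCP pose, the force and the opening at its end, in the units of the state.
- r.sense(): the state, without advancing time (a new reading comes with each control period).
- r.grab_frame(name): name is "side" or "top" or "wrist"; returns (picture, depth): 420x560x3 uint8, red, green, blue; 420x560 float32, mm along the optical axis (not along the pixel's ray), 0 where there is no reading.
- r.camera_model(name): a dict with "fx", "fy", "cx", "cy" (pixels), "R" (3x3) and "t" (3): a world point X has camera coordinates R X + t; the wrist camera has in their place "hand_eye" (4x4, takes a point from camera to tool coordinates, whose origin is the TCP and whose axes are the flange's). Camera axes: x right, y down, z forward; pixel columns grow to the right and rows downward; lengths in mm; the calibration is good to about 2 mm. A picture is of the moment at which its call begins: read the wrist's pose just before it. camera_model takes no time and is no camera call.
- r.sign_off(): hands the job in, once; it reports no verdict.
Trained networks look in the newest picture that a camera, given by its name, has taken for a name from the list of things; names that differ only in an ending like _2 or _b are one class to them, and where a whole thing is asked for, a point or a joint stands for the part that bears it (a point fixed in the world has none). Each returns a list of dicts, best first, with "confidence" (0 to 1); they miss things now and then, are a little off and sometimes report something else, mostly with a low value. They report only what shows in the picture. A call takes as long as a camera call. They do not tell look-alikes from the thing itself.
- r.cut_out(query, camera): "mask" (420x560 bool, what is visible of it) and "bbox" ([left, top, right, bottom] in pixels, round what is visible of it).
- r.place_of(query, camera): "location" ([row, column] in pixels: a listed point, or the origin of a listed thing).
The state is a dict: "clock": time; "qpos": joint angles; "qvel": joint speeds; "joint_efforts": joint torques, N m; "eef_pos": TCP position; "tcp_rot": TCP orientation; "contact_force": force on the tool from outside, world axes, zero at the start; "wrist_torque": the same for the moment, N m; "opening": opening from 0.0 (shut) to 1.0 (fully open).
Only numpy, scipy, OpenCV 4.12 (cv2) and the standard library are available. Lean on these libraries where they do the work, as an engineer would, in place of code of your own. Each camera call takes 0.05 s, during which the arm holds its last target. There are 200 camera calls.

## Task

Load the white reagent cassette that lies on the bench into the empty white dock: tuck one end of its base under the dock's fixed lip, then press the other end down past the sprung latch until it snaps back over the base and the cassette lies flat and fully home, and let go. Leave the other dock with its cassette, and everything else on the bench, where it is.

Things in the scene. Friction and masses are not known exactly. Their poses are not given: they have to be found in the camera images.
- cassette_center (a point): Centre of the loose white cassette (grey base), 20 mm above its underside; x along it, z up. Base plate 132 x 46 x 8 mm; body 100 x 46 mm on it up to 40 mm height, leaving a tongue 16 mm long, 8 mm thick at each end. Two blue caps 28 mm across, 10 mm tall, at x -15 and 15 mm; top flat and free at |x| 30 to 50 mm. Both ends alike: goes in either way round. 0.15 to 0.31 kg, lies flat; grasp across the 46 mm.
- dock_free: White dock fixed to the bench, empty at the start. Origin at bench height under the slot's middle, x along the slot from lip end (-x) to latch end (+x), z up. Base from x -86 to +104 mm, 74 mm wide, 12 mm thick; its top is the slot floor. Guides at y +-25.5 mm, 12 mm high, at x 41 to 59 mm; between them and the lip the sides are open for fingers. A cassette cannot go in level: lip and latch overhang its tongues.
- dock_free_lip (a point): Lower edge of the empty dock's fixed lip, at dock x -58.25, y 0, z 24.5 mm (12.5 mm above the slot floor). The lip is 6 mm thick, 74 mm wide, and reaches back to the stop face at x -66.75 mm; cheeks at y +-25.5 mm below it (2.5 mm free each side, x -67 to -57 mm). With its other end raised about 0.27 rad (at 0.2 it would foul the latch), a tongue slides in along -x until it meets the stop.
- dock_free_home (a point): Where the cassette's centre is when home: dock x 0, y 0, z 32 mm; level on the slot floor, with 0.75 mm free at each end. Before it is pressed home, with one tongue at the stop, the cassette rests with its other end on the latch slope, tilted about 0.12 rad; its flat top at that end is the place to press.
- latch_free_nose_tip (a point): Tip of the empty dock's black latch nose: dock x 60.75, z 22.5 mm at rest; moves with the latch. Nose 26 mm wide, flat underside 9.5 mm above the slot floor, top a slippery slope from 11.5 mm at the tip to 20.5 mm height 6 mm farther along +x. The latch reaches 26.5 mm above the floor at x 69 to 77 mm. Below the nose an upright face at x 66.75 mm.
- latch_free (a joint): Travel of the empty dock's latch, m: 0 at rest (snapped), grows as it is pushed out along the dock's +x, up to 0.011. Spring: 8 N at 0, 12.6 N at 5 mm; it springs back by itself. Pressing the cassette's raised end down with some 8 to 18 N forces it open.
- dock_full: A second dock, just like the empty one, with a cassette already latched in it; same origin and axes. Leave alone.
- neighbour: The cassette latched in the other dock, same shape as the loose one; origin at the middle of its underside. Leave alone.
- jar: Small amber jar, 42 mm across, 48 mm tall, bystander; origin at the middle of its underside. Leave alone.
- tip_box: Grey box 60 x 38 x 45 mm, bystander; origin at the middle of its underside. Leave alone.
- wash_bottle: White bottle 64 mm across, 110 mm tall, bystander; origin at the middle of its underside. Leave alone.
- beaker: Glass beaker 72 mm across, 95 mm tall, bystander; origin at the middle of its underside. Leave alone.
- media_bottle: Clear bottle with a blue cap, 60 mm across, 120 mm tall, bystander; origin at the middle of its underside. Leave alone.
- tube_rack: White block 50 x 110 x 45 mm with four capped tubes standing in it (90 mm tall in all), bystander; origin at the middle of its underside. Leave alone.
- dishes: Stack of flat dishes, 86 mm across, 39 mm tall, bystander; origin at the middle of its underside. Leave alone.
Mind the look-alikes: they are no part of the job. What is shaped like the part that bears cassette_center but green is not meant. Leave any orange look-alike of the dock_free alone.

How it is judged (in metres and radians):
At the end, for the whole second after the job is handed in: The cassette lies home in the empty dock: level within 0.035 rad, centre within 4 mm along, 5 mm across and 2.5 mm in height of home; latch snapped back (travel under 2 mm, at rest); the other cassette moved under 8 mm, each bystander under 30 mm (x of cassette_center in the frame of dock_free between -0.004 and 0.004 m and y of cassette_center in the frame of dock_free between -0.005 and 0.005 m and z of cassette_center in the frame of dock_free between 0.029 and 0.0345 m and angle between cassette_center's own z axis and vertical below 0.035 rad and value of joint latch_free below 0.002 m and velocity of joint latch_free below 0.02 m/s and distance of neighbour from where it was at the start of the episode below 0.008 m and distance of each of jar, tip_box, wash_bottle, beaker, media_bottle, tube_rack, dishes from where it was at the start of the episode below 0.03 m); the robot touches nothing.
It fails at once if the cassette in the other dock is disturbed (moved over 8 mm) (distance of neighbour from where it was at the start of the episode above 0.008 m).
It fails at once if a bystander is shoved or tipped (over 30 mm or 0.5 rad) (distance of any of jar, tip_box, wash_bottle, beaker, media_bottle, tube_rack, dishes from where it was at the start of the episode above 0.03 m or angle between any of jar, tip_box, wash_bottle, beaker, media_bottle, tube_rack, dishes's own z axis and vertical above 0.5 rad).
It also fails if it takes over 38 s, if anything falls off the work surface, if the arm or the gripper's body presses on something with over 40 N, if the wrist force passes 120 N, or if a joint passes its speed limit or range.

## Working session

There is one attempt and no reset: what is moved stays moved. The work goes in short steps, Python scripts to look and compute and a tool call to move; the robot and the scene stay as the last step left them, time stands still between calls to the robot, and variables do not carry over. Pictures are saved under pics/ and viewed, about 8 in all and at most 12, crops included, and the job is handed in when it is done.

Besides the shell and the picture viewer there is one more tool, called after "Emit:" as name(argument=value, ...) on one line, values as JSON. move_arm: Moves the arm, as the interface text tells. Its arguments: {"type":"object","properties":{"increments":{"type":"array","items":{"type":"object","properties":{"tx":{"type":"number"},"ty":{"type":"number"},"tz":{"type":"number"},"rx":{"type":"number"},"ry":{"type":"number"},"rz":{"type":"number"},"gripper":{"type":"number"}}}},"squeeze":{"type":"number"}},"required":["increments"]}

```bash
mkdir -p pics; ls
cat > h.py <<'E'
import numpy as np, cv2
from rig import r
from scipy.spatial.transform import Rotation as Ro
def save(n,p): cv2.imwrite('pics/'+n,cv2.cvtColor(p,cv2.COLOR_RGB2BGR))
def TW():
    s=r.sense(); T=np.eye(4); T[:3,:3]=Ro.from_euler('xyz',s['tcp_rot']).as_matrix(); T[:3,3]=s['eef_pos']; return T
def cam(n):  # camera->world 4x4, K
    m=r.camera_model(n); k=(m['fx'],m['fy'],m['cx'],m['cy'])
    if 'hand_eye' in m: return TW()@np.array(m['hand_eye']),k
    T=np.eye(4); R=np.array(m['R']); T[:3,:3]=R.T; T[:3,3]=-R.T@np.array(m['t']); return T,k
def cloud(n):
    T,k=cam(n); p,d=r.grab_frame(n); v,u=np.mgrid[:420,:560]
    X=np.stack([(u-k[2])/k[0]*d,(v-k[3])/k[1]*d,d],-1)@T[:3,:3].T+T[:3,3]; X[d==0]=np.nan
    return p,d,X
def onplane(C,px,z):
    T,k=C; ray=T[:3,:3]@np.array([(px[1]-k[2])/k[0],(px[0]-k[3])/k[1],1]); return T[:3,3]+ray*(z-T[2,3])/ray[2]
E
python3 - <<'E'
from h import *
print(r.sense())
for n in ['top','side']:
    p,d,X=cloud(n); np.savez('/tmp/'+n,p=p,X=X); save(n+'.png',p); C=cam(n)
    for q,z in [('cassette_center',20),('dock_free',0),('dock_free_lip',24.5),('dock_free_home',32),('latch_free_nose_tip',22.5),('dock_full',0)]:
        for o in r.place_of(q,n)[:3]: print(n,q,np.round(o['location']),round(o['confidence'],2),np.round(onplane(C,o['location'],z)))
E
```

```text
pics
{'clock': 0.0, 'qpos': array([ 1.24461092e+00,  3.53626437e-01,  1.63413985e+00, -1.74409493e-05,
        1.15520173e+00, -2.39309897e-03]), 'qvel': array([1.74585361e-04, 3.00986277e-05, 6.64388727e-04, 1.40699244e-03,
       6.24653911e-04, 3.43704885e-04]), 'joint_efforts': array([ 1.48369359e-04, -6.05254984e+01, -3.42081606e+01,  4.15534828e-05,
        9.10969247e-03, -1.49040511e-05]), 'eef_pos': array([198.70021417, 592.06833838, 230.5727953 ]), 'tcp_rot': array([-3.14021725e+00,  1.26551745e-05,  2.81780740e+00]), 'contact_force': array([-0.65721074, -0.29532457,  0.17339396]), 'wrist_torque': array([-0.02267877,  0.01847732, -0.00234543]), 'opening': 1.001060325329108}
top cassette_center [273. 275.] 0.79 [378.  97.  20.]
top cassette_center [197. 295.] 0.57 [579.  37.  20.]
top dock_free [197. 402.] 0.81 [ 572. -255.    0.]
top dock_free [289. 369.] 0.76 [ 328. -152.    0.]
top dock_free_lip [219. 408.] 0.57 [ 511. -260.   24.]
top dock_free_lip [313. 377.] 0.57 [ 269. -164.   25.]
top dock_free_lip [197. 404.] 0.56 [ 569. -253.   24.]
top dock_free_home [197. 406.] 0
[... 164 characters left out ...]
 [179. 400.] 0.43 [ 620. -247.   22.]
top dock_full [210. 211.] 0.64 [555. 268.   0.]
side cassette_center [220. 225.] 0.95 [387.  91.  20.]
side dock_free [304. 334.] 0.96 [ 572. -254.   -0.]
side dock_free [296. 220.] 0.61 [ 326. -162.    0.]
side dock_free_lip [291. 195.] 0.82 [ 272. -158.   24.]
side dock_free_lip [304. 312.] 0.62 [ 515. -264.   24.]
side dock_free_home [296. 332.] 0.97 [ 564. -259.   32.]
side dock_free_home [282. 217.] 0.96 [ 325. -148.   32.]
side dock_free_home [355. 228.] 0.29 [ 310. -358.   32.]
side latch_free_nose_tip [278. 245.] 0.64 [ 390. -142.   22.]
side latch_free_nose_tip [293. 353.] 0.53 [ 618. -253.   22.]
side dock_full [180. 274.] 0.75 [573. 286.   0.]
```

View pics/top.png

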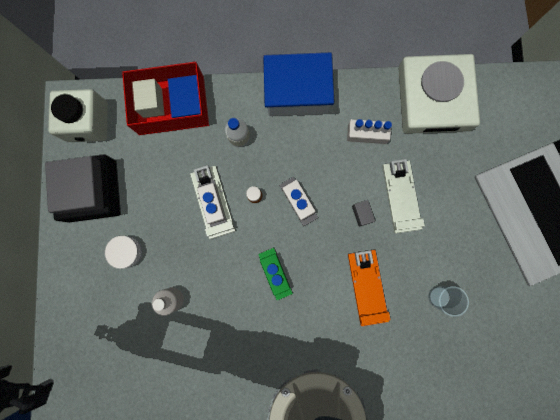

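View pics/side.png

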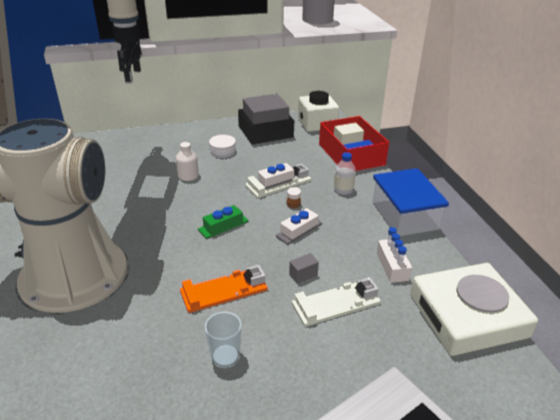

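The white cassette is at about (298,200) in the top view. The white dock is at (403,196), with its latch at the top (403,168) and its lip at the bottom (407,226). The green and orange parts are decoys. Next I'll measure the poses from depth.

Run:
```python
from h import *
for n in ['top','side']:
    D=np.load('/tmp/%s.npz'%n); X=D['X']
    for nm,c,R,zr in [('cas',(579,37),90,(4,60)),('dock',(572,-255),120,(5,60))]:
        m=(np.hypot(X[...,0]-c[0],X[...,1]-c[1])<R)&(X[...,2]>zr[0])&(X[...,2]<zr[1])
        m=cv2.morphologyEx(m.astype(np.uint8),cv2.MORPH_OPEN,np.ones((2,2)))
        k,l,st,ce=cv2.connectedComponentsWithStats(m)
        i=1+st[1:,4].argmax(); P=X[l==i]
        rc=cv2.minAreaRect(P[:,:2].astype(np.float32))
        print(n,nm,len(P),np.round(rc[0]),np.round(rc[1]),round(rc[2],1),np.round(np.percentile(P[:,2],[5,25,50,75,95])))
        if nm=='cas':
            T=P[(P[:,2]>34)&(P[:,2]<44)]; print('  top',len(T),[np.round(q,1) for q in cv2.minAreaRect(T[:,:2].astype(np.float32))])
    g=X[150:160,300:310,2]; print('bench z',np.nanmedian(g))
```

```text
top cas 853 [568.  25.] [132.  48.] 28.8 [nan nan nan nan nan]
  top 462 [array([571.2,  28.1]), array([99.9, 45.9]), np.float64(28.3)]
top dock 2005 [ 576. -286.] [ 25. 190.] 98.7 [nan nan nan nan nan]
bench z 0.2805583689355444
side cas 823 [584.  27.] [154.  40.] 29.4 [nan nan nan nan nan]
  top 258 [array([573.9,  22.2]), array([101.7,  44.2]), np.float64(26.2)]
side dock 2272 [ 590. -258.] [219.  80.] 12.1 [nan nan nan nan nan]
bench z -1.6538182287383734
```

```bash
cat >> h.py <<'E'
import json
def plan(pos,rpy,n,T=None):
    T=TW() if T is None else T.copy(); G=Ro.from_euler('xyz',rpy); out=[]
    for i in range(n):
        f=1/(n-i); R=T[:3,:3]
        t=np.round(R.T@(np.array(pos)-T[:3,3])*f/10,2); w=np.round(np.degrees((Ro.from_matrix(R).inv()*G).as_rotvec())*f,1)
        out.append({k:float(v) for k,v in zip(['tx','ty','tz','rx','ry','rz'],[*t,*w]) if v})
        T[:3,3]+=R@t*10; T[:3,:3]=R@Ro.from_rotvec(np.radians(w)).as_matrix()
    print(json.dumps(out)); print('end',np.round(T[:3,3],1),np.round(Ro.from_matrix(T[:3,:3]).as_euler('xyz'),3),'max',max(max(abs(x) for x in o.values()) if o else 0 for o in out)); return T
E
python3 - <<'E'
from h import *
print(np.round(np.array(r.camera_model('wrist')['hand_eye']),2), r.camera_model('wrist')['fx'])
T=plan([560,-245,230],[np.pi,0,0.16],20)
E
```

```text
[[   0.     -0.95   -0.3    75.46]
 [   1.      0.     -0.      0.45]
 [   0.     -0.3     0.95 -143.45]
 [   0.      0.      0.      1.  ]] 322.8883866597377
[{"tx": -3.04, "ty": -3.4, "tz": 0.01, "rz": 7.6}, {"tx": -3.47, "ty": -2.96, "tz": 0.01, "rz": 7.6}, {"tx": -3.83, "ty": -2.48, "tz": 0.01, "rz": 7.6}, {"tx": -4.12, "ty": -1.95, "tz": 0.01, "rz": 7.6}, {"tx": -4.34, "ty": -1.39, "tz": 0.01, "rz": 7.6}, {"tx": -4.49, "ty": -0.8, "tz": 0.01, "rz": 7.6}, {"tx": -4.56, "ty": -0.2, "rz": 7.6}, {"tx": -4.54, "ty": 0.4, "tz": 0.01, "rz": 7.6}, {"tx": -4.45, "ty": 1.0, "rz": 7.6}, {"tx": -4.28, "ty": 1.58, "tz": 0.01, "rz": 7.6}, {"tx": -4.03, "ty": 2.13, "rz": 7.6}, {"tx": -3.71, "ty": 2.65, "tz": 0.01, "rz": 7.6}, {"tx": -3.33, "ty": 3.12, "rz": 7.6}, {"tx": -2.89, "ty": 3.53, "tz": 0.01, "rz": 7.6}, {"tx": -2.4, "ty": 3.88, "rz": 7.6}, {"tx": -1.86, "ty": 4.16, "tz": 0.01, "rz": 7.7}, {"tx": -1.29, "ty": 4.37, "rz": 7.6}, {"tx": -0.7, "ty": 4.51, "tz": 0.01, "rz": 7.7}, {"tx": -0.09, "ty": 4.56, "rz": 7.6}, {"tx": 0.52, "ty": 4.53, "tz": 0.01, "rz": 7.7}]
end [ 560. -245.  230.] [-3.142 -0.     0.16 ] max 7.7
```

Emit:
move_arm(increments=[{"tx": -3.04, "ty": -3.4, "rz": 7.6}, {"tx": -3.47, "ty": -2.96, "rz": 7.6}, {"tx": -3.83, "ty": -2.48, "rz": 7.6}, {"tx": -4.12, "ty": -1.95, "rz": 7.6}, {"tx": -4.34, "ty": -1.39, "rz": 7.6}, {"tx": -4.49, "ty": -0.8, "rz": 7.6}, {"tx": -4.56, "ty": -0.2, "rz": 7.6}, {"tx": -4.54, "ty": 0.4, "rz": 7.6}, {"tx": -4.45, "ty": 1.0, "rz": 7.6}, {"tx": -4.28, "ty": 1.58, "rz": 7.6}])

```text
invalid input
```

Emit:
move_arm(increments=[{"tx": -4.03, "ty": 2.13, "rz": 7.6}, {"tx": -3.71, "ty": 2.65, "rz": 7.6}, {"tx": -3.33, "ty": 3.12, "rz": 7.6}, {"tx": -2.89, "ty": 3.53, "rz": 7.6}, {"tx": -2.4, "ty": 3.88, "rz": 7.6}, {"tx": -1.86, "ty": 4.16, "rz": 7.7}, {"tx": -1.29, "ty": 4.37, "rz": 7.6}, {"tx": -0.7, "ty": 4.51, "rz": 7.7}, {"tx": -0.09, "ty": 4.56, "rz": 7.6}, {"tx": 0.52, "ty": 4.53, "rz": 7.7}, {}, {}])

```text
invalid input
```

Emit:
move_arm(increments=[{"tx": -3.04, "ty": -3.4, "tz": 0, "rx": 0, "ry": 0, "rz": 7.6, "gripper": 1}])

```text
clock: 0.8
eef_pos: [216.0, 553.7, 231.3]
tcp_rot: [3.139, -0.001, 2.687]
contact_force: [1.6, -0.7, -0.0]
opening: 0.997
```

All keys are required.

Emit:
move_arm(increments=[{"tx": -3.47, "ty": -2.96, "tz": 0, "rx": 0, "ry": 0, "rz": 7.6, "gripper": 1}, {"tx": -3.83, "ty": -2.48, "tz": 0, "rx": 0, "ry": 0, "rz": 7.6, "gripper": 1}, {"tx": -4.12, "ty": -1.95, "tz": 0, "rx": 0, "ry": 0, "rz": 7.6, "gripper": 1}, {"tx": -4.34, "ty": -1.39, "tz": 0, "rx": 0, "ry": 0, "rz": 7.6, "gripper": 1}, {"tx": -4.49, "ty": -0.8, "tz": 0, "rx": 0, "ry": 0, "rz": 7.6, "gripper": 1}, {"tx": -4.56, "ty": -0.2, "tz": 0, "rx": 0, "ry": 0, "rz": 7.6, "gripper": 1}, {"tx": -4.54, "ty": 0.4, "tz": 0, "rx": 0, "ry": 0, "rz": 7.6, "gripper": 1}, {"tx": -4.45, "ty": 1.0, "tz": 0, "rx": 0, "ry": 0, "rz": 7.6, "gripper": 1}, {"tx": -4.28, "ty": 1.58, "tz": 0, "rx": 0, "ry": 0, "rz": 7.6, "gripper": 1}])

```text
clock: 1.7
eef_pos: [379.8, 172.1, 231.6]
tcp_rot: [3.141, -0.001, 1.486]
contact_force: [0.8, 0.0, 0.2]
opening: 0.999
```

Emit:
move_arm(increments=[{"tx": -4.03, "ty": 2.13, "tz": 0, "rx": 0, "ry": 0, "rz": 7.6, "gripper": 1}, {"tx": -3.71, "ty": 2.65, "tz": 0, "rx": 0, "ry": 0, "rz": 7.6, "gripper": 1}, {"tx": -3.33, "ty": 3.12, "tz": 0, "rx": 0, "ry": 0, "rz": 7.6, "gripper": 1}, {"tx": -2.89, "ty": 3.53, "tz": 0, "rx": 0, "ry": 0, "rz": 7.6, "gripper": 1}, {"tx": -2.4, "ty": 3.88, "tz": 0, "rx": 0, "ry": 0, "rz": 7.6, "gripper": 1}, {"tx": -1.86, "ty": 4.16, "tz": 0, "rx": 0, "ry": 0, "rz": 7.7, "gripper": 1}, {"tx": -1.29, "ty": 4.37, "tz": 0, "rx": 0, "ry": 0, "rz": 7.6, "gripper": 1}, {"tx": -0.7, "ty": 4.51, "tz": 0, "rx": 0, "ry": 0, "rz": 7.7, "gripper": 1}, {"tx": -0.09, "ty": 4.56, "tz": 0, "rx": 0, "ry": 0, "rz": 7.6, "gripper": 1}, {"tx": 0.52, "ty": 4.53, "tz": 0, "rx": 0, "ry": 0, "rz": 7.7, "gripper": 1}, {"tx": 0, "ty": 0, "tz": 0, "rx": 0, "ry": 0, "rz": 0, "gripper": 1}, {"tx": 0, "ty": 0, "tz": 0, "rx": 0, "ry": 0, "rz": 0, "gripper": 1}])

```text
clock: 2.9
eef_pos: [559.9, -245.8, 230.8]
tcp_rot: [-3.141, 0.001, 0.159]
contact_force: [-1.0, -0.8, -0.6]
opening: 1.0
```

```bash
cat > look.py <<'E'
from h import *
import sys
C=cam('wrist'); p,d,X=cloud('wrist'); save(sys.argv[1]+'.png',p); np.savez('/tmp/'+sys.argv[1],p=p,X=X)
print(r.sense()['clock'],TW()[:3,3])
for a in sys.argv[2:]:
    q,z=a.split(':')
    for o in r.place_of(q,'wrist')[:2]: print(q,np.round(o['location']),round(o['confidence'],2),np.round(onplane(C,o['location'],float(z)),1))
E
python3 look.py dock1 dock_free:0 dock_free_lip:24.5 dock_free_home:32 latch_free_nose_tip:22.5
```

```text
2.95 [ 559.60360619 -244.83112654  230.87927522]
dock_free [330. 183.] 0.96 [ 328. -150.    0.]
dock_free [168. 285.] 0.81 [ 570.4 -252.1    0. ]
dock_free_lip [228. 283.] 0.68 [ 505.9 -259.9   24.5]
dock_free_home [344. 174.] 0.85 [ 330.6 -148.4   32. ]
dock_free_home [176. 283.] 0.64 [ 567.8 -249.3   32. ]
latch_free_nose_tip [117. 288.] 0.75 [ 628.2 -245.4   22.5]
```

View pics/dock1.png

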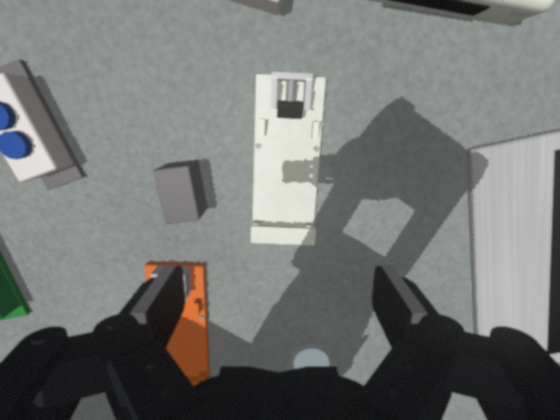

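The dock is in full view: lip at (283,234), nose at (290,108), and it is empty. I'll fit it from this depth cloud, and also measure the cassette, which is visible at the left.

Run:
```python
from h import *
D=np.load('/tmp/dock1.npz'); X=D['X'].astype(float)
reg=np.zeros((420,560),bool); reg[60:255,240:340]=1
m=reg&(X[...,2]>6)&(X[...,2]<60)
k,l,st,ce=cv2.connectedComponentsWithStats(m.astype(np.uint8)); l=l==1+st[1:,4].argmax()
rc=cv2.minAreaRect(X[l][:,:2].astype(np.float32)); print(rc)
# base rect, long axis
b=cv2.boxPoints(rc); e=[b[1]-b[0],b[2]-b[1]]; a=max(e,key=np.linalg.norm); a=a*np.sign(a[0]); th=np.arctan2(a[1],a[0])
u=np.array([np.cos(th),np.sin(th)]); v=np.array([-u[1],u[0]]); o=np.array(rc[0])-9*u
print('yaw',th,'origin',o)
Q=X[l]; L=np.c_[(Q[:,:2]-o)@u,(Q[:,:2]-o)@v,Q[:,2]]
for nm,c in [('floor',(L[:,2]>8)&(L[:,2]<15)),('lip',(L[:,0]<-45)&(L[:,2]>26)),('latch',(L[:,0]>50)&(L[:,2]>20)&(abs(L[:,1])<12))]:
    q=L[c]; print(nm,len(q),np.round(np.percentile(q,[1,5,50,95,99],axis=0),1).tolist())
reg[:]=0; reg[50:200,0:90]=1
T=X[reg&(X[...,2]>34)&(X[...,2]<46)]; print('cas',cv2.minAreaRect(T[:,:2].astype(np.float32)))
print('bench',np.nanmedian(X[120:140,190:230,2]))
```

```text
((579.8072509765625, -251.93453979492188), (182.90663146972656, 73.99393463134766), 6.4144110679626465)
yaw 0.111952536 origin [ 570.86359215 -252.94000924]
floor 8390 [[-64.1, -36.2, 10.7], [-56.6, -33.6, 11.4], [13.3, 0.6, 12.7], [89.5, 33.7, 14.0], [97.4, 36.3, 14.5]]
lip 1160 [[-82.0, -36.0, 26.6], [-80.8, -33.1, 28.9], [-70.7, 0.3, 31.0], [-61.8, 33.4, 32.2], [-61.4, 36.6, 32.7]]
latch 814 [[57.6, -11.5, 22.0], [58.9, -10.4, 24.6], [74.4, 0.1, 33.1], [99.0, 10.5, 39.8], [100.1, 11.7, 40.3]]
cas ((573.3340454101562, 27.84315299987793), (100.53181457519531, 46.78894805908203), 27.75431251525879)
bench 0.7008966149942921
```

Run:
```python
from h import *
D=np.load('/tmp/dock1.npz'); p=D['p'].astype(int).sum(-1)//3; C=cam('wrist'); X=D['X']
o=np.array([570.86,-252.94]); th=.112; u=np.array([np.cos(th),np.sin(th)]); v=np.array([-u[1],u[0]])
def f(r,c,z): w=onplane(C,(r,c),z)[:2]-o; return round(w@u,1),round(w@v,1)
for c in (265,290,305):
  for a,b in ((66,122),(218,250)):
    print(c,a,[ (int(x),int(z)) for x,z in zip(p[a:b,c],np.nan_to_num(X[a:b,c,2]))])
print('base top far',[ (rr,f(rr,265,12)) for rr in (72,74,76)])
print('lip back',[ (rr,f(rr,283,30.5)) for rr in (242,244,246)],'bench',f(245,283,0))
print('lip front',[ (rr,f(rr,283,30.5)) for rr in (224,226,228)])
print('nose tip',[ (rr,f(rr,290,23.5)) for rr in (115,117,119)])
im=cv2.resize(D['p'][60:255,235:345],None,fx=5,fy=3.07*1,interpolation=cv2.INTER_CUBIC) if 0 else cv2.resize(D['p'][60:255,235:345],None,fx=3,fy=3,interpolation=cv2.INTER_CUBIC)
save('dockz.png',im)
```

```text
265 66 [(144, 0), (144, 1), (146, 0), (147, 1), (148, 0), (147, 1), (151, 0), (162, 0), (190, 12), (214, 12), (226, 12), (229, 13), (229, 13), (230, 12), (230, 12), (228, 12), (229, 12), (229, 11), (229, 12), (229, 12), (228, 11), (229, 13), (231, 12), (230, 13), (230, 13), (231, 13), (230, 12), (229, 12), (229, 11), (228, 13), (228, 12), (228, 12), (228, 12), (229, 12), (227, 13), (228, 11), (229, 11), (229, 11), (229, 12), (229, 11), (229, 13), (229, 12), (230, 12), (230, 13), (230, 12), (230, 14), (230, 11), (231, 12), (230, 12), (230, 14), (228, 13), (224, 13), (210, 13), (188, 18), (172, 20), (167, 17)]
265 218 [(225, 13), (222, 12), (205, 11), (176, 12), (148, 11), (140, 12), (137, 11), (133, 25), (157, 30), (200, 31), (220, 31), (226, 30), (224, 31), (226, 31), (225, 30), (226, 30), (224, 31), (224, 32), (224, 30), (221, 30), (219, 30), (220, 30), (220, 30), (219, 29), (210, 30), (184, 1), (158, 0), (152, 1), (152, 0), (153, 1), (150, 0), (152, 1)]
290 66 [(145, 0), (147, 0), (148, 0), (149, 1), (151, 1), (157, 1), (175, 35), (193, 34), (203, 34), (207, 36), (206, 34), (205, 3
[... 1719 characters left out ...]
38, 31), (138, 31), (130, 31), (114, 0), (99, 1), (96, 0), (98, 0), (97, 0)]
base top far [(72, (np.float64(101.8), np.float64(29.5))), (74, (np.float64(99.9), np.float64(29.5))), (76, (np.float64(98.0), np.float64(29.4)))]
lip back [(242, (np.float64(-80.3), np.float64(1.2))), (244, (np.float64(-82.8), np.float64(1.1))), (246, (np.float64(-85.3), np.float64(0.9)))] bench (np.float64(-97.4), np.float64(-0.2))
lip front [(224, (np.float64(-58.3), np.float64(2.4))), (226, (np.float64(-60.7), np.float64(2.3))), (228, (np.float64(-63.1), np.float64(2.1)))]
nose tip [(115, (np.float64(60.4), np.float64(1.4))), (117, (np.float64(58.4), np.float64(1.3))), (119, (np.float64(56.4), np.float64(1.1)))]
```

View pics/dockz.png

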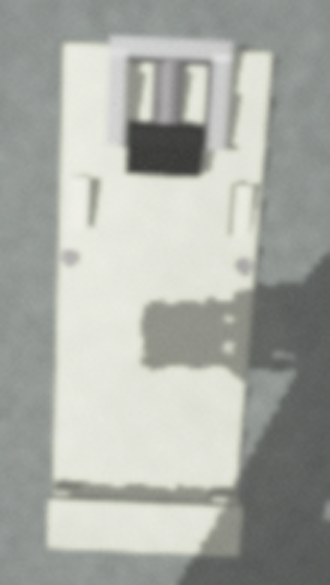

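```bash
sed -i 's/out.append.*/out.append({**{k:float(v) for k,v in zip(["tx","ty","tz","rx","ry","rz"],[*t,*w])},"gripper":GR})/; s/^import json/import json; GR=1/' h.py
sed -i "s/max(abs(x) for x in o.values()) if o else 0/max(abs(x) for x in o.values())/" h.py
python3 - <<'E'
from h import *
D=np.load('/tmp/dock1.npz'); p=D['p'].astype(int).sum(-1)/3; C=cam('wrist')
for a,z,nm in ((range(80,215),12,'L'),):
    P=[]
    for rr in a:
        row=p[rr,240:275]; c=np.argmax(row>190)
        if c: c=240+c-1+(190-row[c-1])/(row[c]-row[c-1]); P.append(onplane(C,(rr,c),z)[:2])
    P=np.array(P); k=np.polyfit(P[:,0],P[:,1],1); print(nm,len(P),'yaw',np.arctan(k[0]),'res',np.std(P[:,1]-np.polyval(k,P[:,0])))
    th=np.arctan(k[0]); o=np.array([567.7,-253.3]); print('lateral of left edge (37):',np.median((P-o)@[-np.sin(th),np.cos(th)]))
T=plan([572.5,28,120],[np.pi,0,.488],8)
E
```

```text
L 135 yaw 0.11490539159059418 res 0.15249114144519751
lateral of left edge (37): 38.92527783332937
[{"tx": 0.7, "ty": -3.33, "tz": 1.39, "rx": -0.0, "ry": -0.0, "rz": -2.3, "gripper": 1}, {"tx": 0.84, "ty": -3.3, "tz": 1.39, "rx": -0.0, "ry": -0.0, "rz": -2.3, "gripper": 1}, {"tx": 0.97, "ty": -3.26, "tz": 1.4, "rx": -0.0, "ry": -0.0, "rz": -2.4, "gripper": 1}, {"tx": 1.1, "ty": -3.22, "tz": 1.39, "rx": -0.0, "ry": -0.0, "rz": -2.3, "gripper": 1}, {"tx": 1.23, "ty": -3.17, "tz": 1.4, "rx": -0.0, "ry": -0.0, "rz": -2.4, "gripper": 1}, {"tx": 1.36, "ty": -3.12, "tz": 1.39, "rx": -0.0, "ry": -0.0, "rz": -2.3, "gripper": 1}, {"tx": 1.49, "ty": -3.06, "tz": 1.4, "rx": -0.0, "ry": -0.0, "rz": -2.4, "gripper": 1}, {"tx": 1.61, "ty": -3.0, "tz": 1.39, "rx": -0.0, "ry": -0.0, "rz": -2.3, "gripper": 1}]
end [572.5  28.  120. ] [-3.142 -0.     0.488] max 3.33
```

Emit:
move_arm(increments=[{"tx": 0.7, "ty": -3.33, "tz": 1.39, "rx": 0, "ry": 0, "rz": -2.3, "gripper": 1}, {"tx": 0.84, "ty": -3.3, "tz": 1.39, "rx": 0, "ry": 0, "rz": -2.3, "gripper": 1}, {"tx": 0.97, "ty": -3.26, "tz": 1.4, "rx": 0, "ry": 0, "rz": -2.4, "gripper": 1}, {"tx": 1.1, "ty": -3.22, "tz": 1.39, "rx": 0, "ry": 0, "rz": -2.3, "gripper": 1}, {"tx": 1.23, "ty": -3.17, "tz": 1.4, "rx": 0, "ry": 0, "rz": -2.4, "gripper": 1}, {"tx": 1.36, "ty": -3.12, "tz": 1.39, "rx": 0, "ry": 0, "rz": -2.3, "gripper": 1}, {"tx": 1.49, "ty": -3.06, "tz": 1.4, "rx": 0, "ry": 0, "rz": -2.4, "gripper": 1}, {"tx": 1.61, "ty": -3.0, "tz": 1.39, "rx": 0, "ry": 0, "rz": -2.3, "gripper": 1}, {"tx": 0, "ty": 0, "tz": 0, "rx": 0, "ry": 0, "rz": 0, "gripper": 1}, {"tx": 0, "ty": 0, "tz": 0, "rx": 0, "ry": 0, "rz": 0, "gripper": 1}])

```text
clock: 4.15
eef_pos: [572.7, 28.0, 119.8]
tcp_rot: [3.142, 0.0, 0.489]
contact_force: [0.3, -0.3, -0.3]
opening: 0.997
```

```bash
python3 look.py cas1 cassette_center:20
python3 - <<'E'
from h import *
X=np.load('/tmp/cas1.npz')['X'].astype(float)
m=(np.hypot(X[...,0]-572,X[...,1]-28)<75)&(X[...,2]>34)&(X[...,2]<46)
print(m.sum(),cv2.minAreaRect(X[m][:,:2].astype(np.float32)))
E
```

```text
4.2 [573.08930477  27.19086243 120.2336012 ]
cassette_center [210. 277.] 0.81 [572.1  28.8  20. ]
5738 ((573.0283203125, 28.832883834838867), (99.69800567626953, 46.08491134643555), 28.22620964050293)
```

View pics/cas1.png

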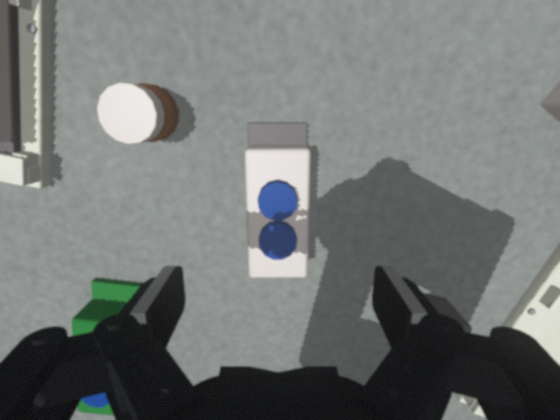

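Cassette (278,213), centred at (573,28.8) and aligned with the jaws. Descending to grip.

Emit:
move_arm(increments=[{"tx": 0.06, "ty": -0.06, "tz": 3.5, "rx": 0, "ry": 0, "rz": -0.2, "gripper": 1}, {"tx": 0, "ty": 0, "tz": 3.5, "rx": 0, "ry": 0, "rz": 0, "gripper": 1}, {"tx": 0, "ty": 0, "tz": 3.0, "rx": 0, "ry": 0, "rz": 0, "gripper": 1}, {"tx": 0, "ty": 0, "tz": 1.5, "rx": 0, "ry": 0, "rz": 0, "gripper": 1}, {"tx": 0, "ty": 0, "tz": 0, "rx": 0, "ry": 0, "rz": 0, "gripper": 1}, {"tx": 0, "ty": 0, "tz": 0, "rx": 0, "ry": 0, "rz": 0, "gripper": -1}, {"tx": 0, "ty": 0, "tz": 0, "rx": 0, "ry": 0, "rz": 0, "gripper": -1}, {"tx": 0, "ty": 0, "tz": 0, "rx": 0, "ry": 0, "rz": 0, "gripper": -1}, {"tx": 0, "ty": 0, "tz": 0, "rx": 0, "ry": 0, "rz": 0, "gripper": -1}, {"tx": 0, "ty": 0, "tz": 0, "rx": 0, "ry": 0, "rz": 0, "gripper": -1}], squeeze=60)

```text
clock: 5.25
eef_pos: [574.6, 27.9, 6.5]
tcp_rot: [3.14, -0.002, 0.49]
contact_force: [-0.6, -0.0, 6.9]
opening: 0.532
```

```bash
cat >> h.py <<'E'
O=np.array([567.6,-252.6]); YAW=0.115
def tcp(t,ax,az,bt=5.5):  # tilt, A corner dock x, A height above bench -> TCP world pos, rpy
    x=ax+66*np.cos(t)-bt*np.sin(t); z=az+66*np.sin(t)+bt*np.cos(t)
    return [O[0]+x*np.cos(YAW),O[1]+x*np.sin(YAW),z],[np.pi,-t,YAW]
E
python3 - <<'E'
import h; from h import *; h.GR=-1
T0=TW(); T0[2,3]=5.5; T0[:3,:3]=Ro.from_euler('xyz',[np.pi,0,.492]).as_matrix()
T0[2,3]+=90; p,w=tcp(.27,-30,70); print(p)
T=plan(p,w,9,T0)
E
```

```text
[np.float64(599.5295523652322), np.float64(-248.911828435528), np.float64(92.90501475147525)]
[{"tx": -1.21, "ty": 2.84, "tz": 0.03, "rx": -0.3, "ry": 1.7, "rz": 2.4, "gripper": -1}, {"tx": -1.09, "ty": 2.89, "tz": 0.01, "rx": -0.3, "ry": 1.7, "rz": 2.4, "gripper": -1}, {"tx": -0.97, "ty": 2.93, "tz": -0.01, "rx": -0.3, "ry": 1.7, "rz": 2.4, "gripper": -1}, {"tx": -0.84, "ty": 2.97, "tz": -0.02, "rx": -0.3, "ry": 1.7, "rz": 2.4, "gripper": -1}, {"tx": -0.72, "ty": 3.0, "tz": -0.02, "rx": -0.3, "ry": 1.7, "rz": 2.4, "gripper": -1}, {"tx": -0.59, "ty": 3.03, "tz": -0.03, "rx": -0.4, "ry": 1.7, "rz": 2.4, "gripper": -1}, {"tx": -0.46, "ty": 3.06, "tz": -0.02, "rx": -0.3, "ry": 1.7, "rz": 2.4, "gripper": -1}, {"tx": -0.33, "ty": 3.07, "tz": -0.02, "rx": -0.3, "ry": 1.7, "rz": 2.3, "gripper": -1}, {"tx": -0.21, "ty": 3.08, "tz": -0.01, "rx": -0.4, "ry": 1.7, "rz": 2.4, "gripper": -1}]
end [ 599.5 -248.9   92.9] [-3.141 -0.27   0.114] max 3.08
```

Emit:
move_arm(increments=[{"tx": 0, "ty": 0, "tz": -2, "rx": 0, "ry": 0, "rz": 0, "gripper": -1}, {"tx": 0, "ty": 0, "tz": -3.5, "rx": 0, "ry": 0, "rz": 0, "gripper": -1}, {"tx": 0, "ty": 0, "tz": -3.5, "rx": 0, "ry": 0, "rz": 0, "gripper": -1}, {"tx": 0, "ty": 0, "tz": 0, "rx": 0, "ry": 0, "rz": 0, "gripper": -1}, {"tx": 0, "ty": 0, "tz": 0, "rx": 0, "ry": 0, "rz": 0, "gripper": -1}])

```text
clock: 5.75
eef_pos: [573.9, 27.8, 95.8]
tcp_rot: [3.141, -0.002, 0.49]
contact_force: [-0.2, -0.2, -2.8]
opening: 0.535
```

Emit:
move_arm(increments=[{"tx": -1.21, "ty": 2.84, "tz": 0.03, "rx": -0.3, "ry": 1.7, "rz": 2.4, "gripper": -1}, {"tx": -1.09, "ty": 2.89, "tz": 0.01, "rx": -0.3, "ry": 1.7, "rz": 2.4, "gripper": -1}, {"tx": -0.97, "ty": 2.93, "tz": -0.01, "rx": -0.3, "ry": 1.7, "rz": 2.4, "gripper": -1}, {"tx": -0.84, "ty": 2.97, "tz": -0.02, "rx": -0.3, "ry": 1.7, "rz": 2.4, "gripper": -1}, {"tx": -0.72, "ty": 3.0, "tz": -0.02, "rx": -0.3, "ry": 1.7, "rz": 2.4, "gripper": -1}, {"tx": -0.59, "ty": 3.03, "tz": -0.03, "rx": -0.4, "ry": 1.7, "rz": 2.4, "gripper": -1}, {"tx": -0.46, "ty": 3.06, "tz": -0.02, "rx": -0.3, "ry": 1.7, "rz": 2.4, "gripper": -1}, {"tx": -0.33, "ty": 3.07, "tz": -0.02, "rx": -0.3, "ry": 1.7, "rz": 2.3, "gripper": -1}, {"tx": -0.21, "ty": 3.08, "tz": -0.01, "rx": -0.4, "ry": 1.7, "rz": 2.4, "gripper": -1}, {"tx": 0, "ty": 0, "tz": 0, "rx": 0, "ry": 0, "rz": 0, "gripper": -1}, {"tx": 0, "ty": 0, "tz": 0, "rx": 0, "ry": 0, "rz": 0, "gripper": -1}])

```text
clock: 6.85
eef_pos: [596.1, -249.0, 90.4]
tcp_rot: [-3.139, -0.267, 0.11]
contact_force: [-1.3, 0.1, -2.6]
opening: 0.529
```

```bash
python3 look.py hov1
```

```text
6.9 [ 596.3477563  -248.31745286   90.69190302]
```

View pics/hov1.png

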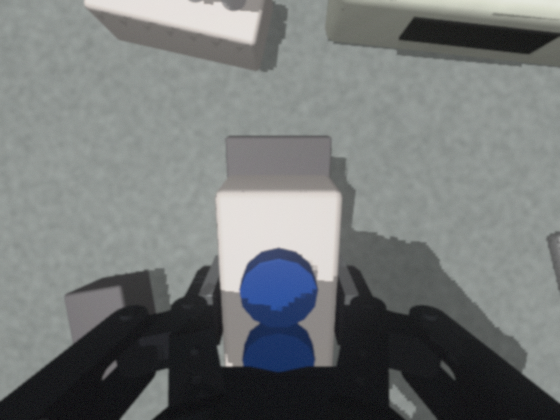

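Run:
```python
import h; from h import *; h.GR=-1
p,w=tcp(.27,-36,13.5); print(np.round(p,1)); S=[TW()]
T=plan(p,w,4)
```

```text
[ 593.6 -249.6   36.4]
[{"tx": -0.43, "ty": 0.03, "tz": 1.29, "rx": -0.0, "ry": 0.0, "rz": -0.1, "gripper": -1}, {"tx": -0.43, "ty": 0.02, "tz": 1.29, "rx": -0.0, "ry": 0.1, "rz": -0.0, "gripper": -1}, {"tx": -0.43, "ty": 0.03, "tz": 1.29, "rx": -0.0, "ry": 0.0, "rz": -0.1, "gripper": -1}, {"tx": -0.43, "ty": 0.02, "tz": 1.29, "rx": -0.1, "ry": 0.1, "rz": -0.0, "gripper": -1}]
end [ 593.5 -249.6   36.4] [ 3.141 -0.27   0.115] max 1.29
```

Emit:
move_arm(increments=[{"tx": -0.43, "ty": 0.03, "tz": 1.29, "rx": 0, "ry": 0, "rz": -0.1, "gripper": -1}, {"tx": -0.43, "ty": 0.02, "tz": 1.29, "rx": 0, "ry": 0.1, "rz": 0, "gripper": -1}, {"tx": -0.43, "ty": 0.03, "tz": 1.29, "rx": 0, "ry": 0, "rz": -0.1, "gripper": -1}, {"tx": -0.43, "ty": 0.02, "tz": 1.29, "rx": 0, "ry": 0.1, "rz": 0, "gripper": -1}, {"tx": 0, "ty": 0, "tz": 0, "rx": 0, "ry": 0, "rz": 0, "gripper": -1}, {"tx": 0, "ty": 0, "tz": 0, "rx": 0, "ry": 0, "rz": 0, "gripper": -1}])

```text
clock: 7.5
eef_pos: [594.6, -250.1, 37.1]
tcp_rot: [-3.141, -0.272, 0.115]
contact_force: [-0.5, -1.0, -3.3]
opening: 0.529
```

Run:
```python
from h import *
S=[]
for i in range(2):
    p,d,X=cloud('side'); s=r.sense(); S.append(np.r_[s['eef_pos'],s['tcp_rot'],s['contact_force']])
pt,_,Xt=cloud('top'); np.savez('/tmp/pre',ps=p,Xs=X,pt=pt,Xt=Xt)
s=r.sense(); S.append(np.r_[s['eef_pos'],s['tcp_rot'],s['contact_force']])
print(s['clock'],np.round(S,2))
c=cv2.resize(p[255:335,265:405],None,fx=5,fy=5,interpolation=cv2.INTER_CUBIC)
c2=cv2.resize(pt[140:240,370:440],None,fx=4,fy=4,interpolation=cv2.INTER_CUBIC)
im=np.zeros((810,800,3),np.uint8)[:600]; im=np.zeros((400,1000,3),np.uint8); im[:400,:700]=c; im[:400,700:980]=c2
save('pre.png',cv2.resize(im,None,fx=.8,fy=.8))
```

```text
7.65 [[ 5.9477e+02 -2.5027e+02  3.7550e+01  3.1400e+00 -2.7000e-01  1.2000e-01
   4.4000e-01  6.0000e-02 -2.3900e+00]
 [ 5.9492e+02 -2.5038e+02  3.7910e+01  3.1400e+00 -2.7000e-01  1.2000e-01
  -8.0000e-01  3.9000e-01 -3.1700e+00]
 [ 5.9503e+02 -2.5049e+02  3.8110e+01  3.1400e+00 -2.7000e-01  1.2000e-01
   1.5700e+00 -9.4000e-01 -2.7200e+00]]
```

View pics/pre.png

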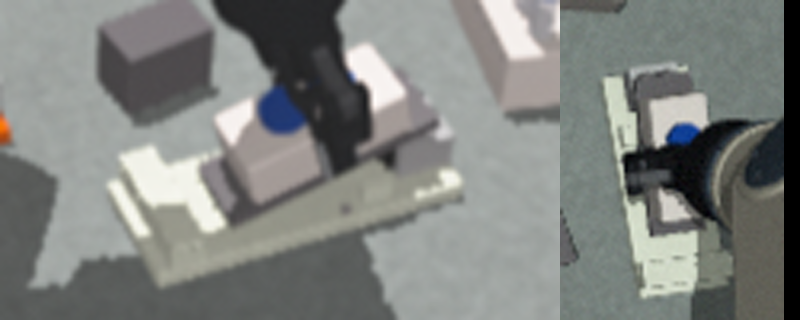

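Run:
```python
from h import *
D=np.load('/tmp/pre.npz'); u=np.array([np.cos(YAW),np.sin(YAW)]); v=np.array([-u[1],u[0]])
for n in 'st':
    X=D['X'+n].astype(float); col=D['p'+n].astype(int)
    L=np.c_[(X[...,:2].reshape(-1,2)-O)@u,(X[...,:2].reshape(-1,2)-O)@v,X[...,2].ravel()]; c=col.reshape(-1,3)
    L0=L
    for x in range(-80,105,10):
        s=(abs(L[:,0]-x)<5)&(abs(L[:,1])<60)
        a=L[s&(L[:,2]>6)&(L[:,2]<16)]; b=L[s&(L[:,2]>20)&(L[:,2]<75)]
        f=lambda q:(len(q),np.round([q[:,1].min(),q[:,1].max()],1).tolist(),np.round(np.percentile(q[:,2],[5,50,95])).tolist()) if len(q)>2 else ''
        print(n,x,'base',f(a),'upper',f(b))
```

```text
s -80 base (107, [-40.7, 34.4], [8.0, 11.0, 15.0]) upper (83, [-41.1, 32.8], [21.0, 28.0, 31.0])
s -70 base (14, [-40.5, -35.5], [6.0, 11.0, 16.0]) upper (126, [-40.5, 35.2], [25.0, 30.0, 32.0])
s -60 base (15, [-40.0, -34.6], [6.0, 10.0, 15.0]) upper (85, [-41.7, 37.7], [25.0, 29.0, 31.0])
s -50 base (66, [-40.9, 30.9], [8.0, 11.0, 13.0]) upper 
s -40 base (114, [-41.5, 34.0], [8.0, 11.0, 13.0]) upper (21, [-27.2, 20.4], [20.0, 22.0, 25.0])
s -30 base (49, [-39.8, 34.4], [8.0, 10.0, 14.0]) upper (142, [-27.2, 21.7], [21.0, 32.0, 58.0])
s -20 base (37, [-40.4, 34.3], [8.0, 11.0, 13.0]) upper (160, [-28.0, 21.4], [23.0, 52.0, 61.0])
s -10 base (37, [-41.8, -18.1], [7.0, 11.0, 14.0]) upper (142, [-28.1, 18.3], [27.0, 60.0, 73.0])
s 0 base (39, [-41.4, -16.5], [8.0, 10.0, 13.0]) upper (115, [-27.7, 15.8], [27.0, 63.0, 74.0])
s 10 base (42, [-41.2, -13.9], [7.0, 11.0, 14.0]) upper (84, [-39.8, 28.7], [29.0, 58.0, 73.0])
s 20 base (47, [-41.6, -11.1], [7.0, 11.0, 13.0]) upper (44, [-40.3, 11.0], [32.0, 51.0, 69.0])
s 30 base (48, [-40.9, -11.7], [8.0, 11.0, 14.0]) upper (15, [-40.8, -32.6
[... 1632 characters left out ...]
per (18, [13.5, 29.7], [55.0, 66.0, 74.0])
t 40 base (25, [15.1, 36.7], [8.0, 12.0, 14.0]) upper (34, [-23.9, 31.1], [25.0, 66.0, 75.0])
t 50 base (20, [13.9, 36.0], [8.0, 11.0, 14.0]) upper (30, [19.1, 31.2], [23.0, 45.0, 74.0])
t 60 base (26, [14.7, 36.2], [8.0, 12.0, 14.0]) upper (17, [20.5, 30.2], [24.0, 57.0, 72.0])
t 70 base (26, [14.6, 39.6], [9.0, 13.0, 15.0]) upper (45, [-23.7, 22.6], [25.0, 53.0, 71.0])
t 80 base (27, [17.9, 35.8], [6.0, 11.0, 15.0]) upper (75, [-22.3, 21.9], [30.0, 53.0, 57.0])
t 90 base (27, [17.5, 35.9], [9.0, 13.0, 16.0]) upper (41, [-22.4, 20.9], [27.0, 54.0, 57.0])
t 100 base (23, [-36.6, 36.7], [8.0, 12.0, 15.0]) upper (52, [-20.9, 19.4], [24.0, 33.0, 36.0])
```

Emit:
move_arm(increments=[{"tx": -0.03, "ty": 0, "tz": 0.12, "rx": 0, "ry": 0, "rz": 0, "gripper": -1}, {"tx": -0.39, "ty": 0, "tz": -0.11, "rx": 0, "ry": 0, "rz": 0, "gripper": -1}, {"tx": -0.39, "ty": 0, "tz": -0.11, "rx": 0, "ry": 0, "rz": 0, "gripper": -1}, {"tx": -0.39, "ty": 0, "tz": -0.11, "rx": 0, "ry": 0, "rz": 0, "gripper": -1}, {"tx": -0.39, "ty": 0, "tz": -0.11, "rx": 0, "ry": 0, "rz": 0, "gripper": -1}, {"tx": -0.39, "ty": 0, "tz": -0.11, "rx": 0, "ry": 0, "rz": 0, "gripper": -1}, {"tx": -0.39, "ty": 0, "tz": -0.11, "rx": 0, "ry": 0, "rz": 0, "gripper": -1}, {"tx": 0, "ty": 0, "tz": 0, "rx": 0, "ry": 0, "rz": 0, "gripper": -1}])

```text
clock: 8.45
eef_pos: [570.2, -253.2, 36.6]
tcp_rot: [3.141, -0.273, 0.115]
contact_force: [0.0, -0.4, -2.7]
opening: 0.529
```

Emit:
move_arm(increments=[{"tx": -0.15, "ty": 0, "tz": -0.04, "rx": 0, "ry": 0, "rz": 0, "gripper": -1}, {"tx": -0.14, "ty": 0, "tz": -0.04, "rx": 0, "ry": 0, "rz": 0, "gripper": -1}, {"tx": -0.1, "ty": 0, "tz": -0.03, "rx": 0, "ry": 0, "rz": 0, "gripper": -1}, {"tx": 0, "ty": 0, "tz": 0, "rx": 0, "ry": 0, "rz": 0, "gripper": -1}])

```text
clock: 8.85
eef_pos: [566.7, -253.7, 36.7]
tcp_rot: [3.141, -0.273, 0.115]
contact_force: [-0.4, 0.4, -3.5]
opening: 0.533
```

Run:
```python
from h import *
p,d,X=cloud('side'); print(r.sense()['contact_force'],r.sense()['eef_pos'])
save('ins.png',cv2.resize(p[255:335,265:405],None,fx=5,fy=5,interpolation=cv2.INTER_CUBIC))
```

```text
[-0.1564599  -0.07186047 -3.6121269 ] [ 566.82994907 -253.67391783   36.69629229]
```

View pics/ins.png

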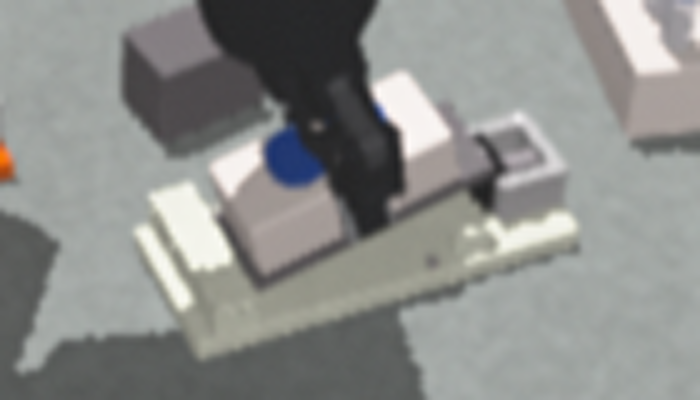

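The tongue is going under the lip at (210,250) with no contact. I'll creep on to the stop.

Emit:
move_arm(increments=[{"tx": -0.1, "ty": 0, "tz": -0.03, "rx": 0, "ry": 0, "rz": 0, "gripper": -1}, {"tx": -0.1, "ty": 0, "tz": -0.03, "rx": 0, "ry": 0, "rz": 0, "gripper": -1}, {"tx": 0, "ty": 0, "tz": 0, "rx": 0, "ry": 0, "rz": 0, "gripper": -1}])

```text
clock: 9.2
eef_pos: [565.6, -254.0, 37.1]
tcp_rot: [3.14, -0.275, 0.115]
contact_force: [4.0, 2.4, -5.0]
opening: 0.53
```

Run:
```python
import h; from h import *; h.GR=-1
t=.273; T0=TW(); p0,_=tcp(t,-64.5,13.3); p1,w1=tcp(.14,-65.3,12.3)
T0[:3,:3]=Ro.from_euler('xyz',[np.pi,-t,YAW]).as_matrix()
T0[:3,3]=p0; plan(p1,w1,4,T0)
```

```text
[{"tx": -0.02, "ty": -0.0, "tz": 0.24, "rx": -0.0, "ry": -1.9, "rz": -0.0, "gripper": -1}, {"tx": -0.02, "ty": -0.0, "tz": 0.24, "rx": -0.0, "ry": -1.9, "rz": -0.0, "gripper": -1}, {"tx": -0.0, "ty": -0.0, "tz": 0.24, "rx": -0.0, "ry": -1.9, "rz": -0.0, "gripper": -1}, {"tx": -0.0, "ty": -0.0, "tz": 0.24, "rx": -0.0, "ry": -1.9, "rz": -0.0, "gripper": -1}]
end [ 566.9 -252.7   26.9] [ 3.142 -0.14   0.115] max 1.9
```

Emit:
move_arm(increments=[{"tx": -0.02, "ty": 0, "tz": 0.24, "rx": 0, "ry": -1.9, "rz": 0, "gripper": -1}, {"tx": -0.02, "ty": 0, "tz": 0.24, "rx": 0, "ry": -1.9, "rz": 0, "gripper": -1}, {"tx": 0, "ty": 0, "tz": 0.24, "rx": 0, "ry": -1.9, "rz": 0, "gripper": -1}, {"tx": 0, "ty": 0, "tz": 0.24, "rx": 0, "ry": -1.9, "rz": 0, "gripper": -1}, {"tx": 0, "ty": 0, "tz": 0, "rx": 0, "ry": 0, "rz": 0, "gripper": -1}])

```text
clock: 9.7
eef_pos: [567.3, -253.9, 27.6]
tcp_rot: [3.14, -0.141, 0.116]
contact_force: [-0.1, -2.0, 2.2]
opening: 0.527
```

Emit:
move_arm(increments=[{"tx": 0, "ty": 0, "tz": 0, "rx": 0, "ry": 0, "rz": 0, "gripper": 0.9}, {"tx": 0, "ty": 0, "tz": 0, "rx": 0, "ry": 0, "rz": 0, "gripper": 0.9}, {"tx": 0, "ty": 0, "tz": 0, "rx": 0, "ry": 0, "rz": 0, "gripper": 0.9}, {"tx": 0, "ty": 0, "tz": 0, "rx": 0, "ry": 0, "rz": 0, "gripper": 0.9}, {"tx": 0, "ty": 0, "tz": -2.5, "rx": 0, "ry": 0, "rz": 0, "gripper": 0.9}, {"tx": 0, "ty": 0, "tz": -3.5, "rx": 0, "ry": 0, "rz": 0, "gripper": 0.9}, {"tx": 0, "ty": 0, "tz": -3.5, "rx": 0, "ry": 0, "rz": 0, "gripper": 0.9}, {"tx": 0, "ty": 0, "tz": 0, "rx": 0, "ry": 0, "rz": 0, "gripper": -1}, {"tx": 0, "ty": 0, "tz": 0, "rx": 0, "ry": 0, "rz": 0, "gripper": -1}])

```text
clock: 10.6
eef_pos: [553.6, -255.5, 122.3]
tcp_rot: [3.14, -0.142, 0.115]
contact_force: [1.1, 0.5, -0.4]
opening: 0.636
```

```bash
cat > fit.py <<'E'
from h import *
import sys
u=np.array([np.cos(YAW),np.sin(YAW)]); v=np.array([-u[1],u[0]])
p,d,X=cloud('side'); X=X.astype(float); c=p.astype(int)
L=np.c_[(X[...,:2].reshape(-1,2)-O)@u,(X[...,:2].reshape(-1,2)-O)@v,X[...,2].ravel()]
for a,b in ((-50,-40),(-40,-31),(31,40),(40,50)):
    s=(L[:,0]>a)&(L[:,0]<b)&(abs(L[:,1]+3)<20)&(L[:,2]>42)&(L[:,2]<75); print(a,b,s.sum(),np.round(np.median(L[s],axis=0),1) if s.any() else '')
print('clock',r.sense()['clock'])
save(sys.argv[1],cv2.resize(p[255:335,265:405],None,fx=5,fy=5,interpolation=cv2.INTER_CUBIC))
E
python3 fit.py rel.png
python3 - <<'E'
import h; from h import *; h.GR=-1
u=np.array([np.cos(YAW),np.sin(YAW)]); p=O+44*u
T=plan([*p,85],[np.pi,0,YAW],4)
E
```

```text
-50 -40 63 [-44.8  -4.5  53.9]
-40 -31 70 [-34.5  -5.3  56. ]
31 40 58 [35.3 -3.4 64.6]
40 50 21 [41.4 -1.5 65.1]
clock 10.65
[{"tx": 1.33, "ty": -0.02, "tz": 1.1, "rx": 0.0, "ry": -2.0, "rz": 0.0, "gripper": -1}, {"tx": 1.37, "ty": -0.02, "tz": 1.05, "rx": 0.0, "ry": -2.0, "rz": 0.0, "gripper": -1}, {"tx": 1.4, "ty": -0.02, "tz": 1.01, "rx": 0.0, "ry": -2.0, "rz": 0.0, "gripper": -1}, {"tx": 1.43, "ty": -0.02, "tz": 0.96, "rx": 0.0, "ry": -2.1, "rz": -0.0, "gripper": -1}]
end [ 611.3 -247.6   84.9] [3.141e+00 1.000e-03 1.150e-01] max 2.1
```

View pics/rel.png

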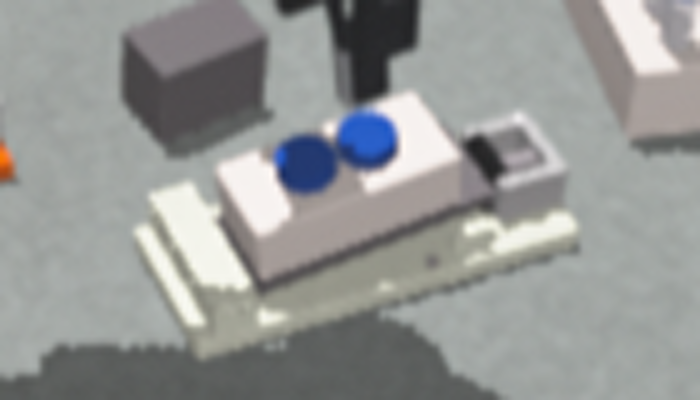

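The cassette rests tilted about 0.13 rad, tongue under the lip and far end on the latch slope. Moving over its latch end to press.

Emit:
move_arm(increments=[{"tx": 1.33, "ty": 0, "tz": 1.1, "rx": 0, "ry": -2.0, "rz": 0, "gripper": -1}, {"tx": 1.37, "ty": -0.02, "tz": 1.05, "rx": 0, "ry": -2.0, "rz": 0, "gripper": -1}, {"tx": 1.4, "ty": -0.02, "tz": 1.01, "rx": 0, "ry": -2.0, "rz": 0, "gripper": -1}, {"tx": 1.43, "ty": -0.02, "tz": 0.96, "rx": 0, "ry": -2.1, "rz": 0, "gripper": -1}, {"tx": 0, "ty": 0, "tz": 0, "rx": 0, "ry": 0, "rz": 0, "gripper": -1}, {"tx": 0, "ty": 0, "tz": 1.2, "rx": 0, "ry": 0, "rz": 0, "gripper": -1}, {"tx": 0, "ty": 0, "tz": 0, "rx": 0, "ry": 0, "rz": 0, "gripper": -1}])

```text
clock: 11.35
eef_pos: [609.2, -247.3, 70.7]
tcp_rot: [-3.14, 0.004, 0.115]
contact_force: [-0.3, 0.7, 0.4]
opening: 0.004
```

Emit:
move_arm(increments=[{"tx": 0.2, "ty": 0, "tz": 0.2, "rx": 0, "ry": 0, "rz": 0, "gripper": -1}, {"tx": 0, "ty": 0, "tz": 0.2, "rx": 0, "ry": 0, "rz": 0, "gripper": -1}, {"tx": 0, "ty": 0, "tz": 0.2, "rx": 0, "ry": 0, "rz": 0, "gripper": -1}, {"tx": 0, "ty": 0, "tz": 0.2, "rx": 0, "ry": 0, "rz": 0, "gripper": -1}, {"tx": 0, "ty": 0, "tz": 0.2, "rx": 0, "ry": 0, "rz": 0, "gripper": -1}, {"tx": 0, "ty": 0, "tz": 0.2, "rx": 0, "ry": 0, "rz": 0, "gripper": -1}])

```text
clock: 11.95
eef_pos: [614.9, -248.3, 63.3]
tcp_rot: [3.139, -0.002, 0.115]
contact_force: [-2.1, 0.5, 17.0]
opening: 0.004
```

Emit:
move_arm(increments=[{"tx": 0, "ty": 0, "tz": 0.2, "rx": 0, "ry": 0, "rz": 0, "gripper": -1}, {"tx": 0, "ty": 0, "tz": 0.2, "rx": 0, "ry": 0, "rz": 0, "gripper": -1}, {"tx": 0, "ty": 0, "tz": 0.15, "rx": 0, "ry": 0, "rz": 0, "gripper": -1}, {"tx": 0, "ty": 0, "tz": 0, "rx": 0, "ry": 0, "rz": 0, "gripper": -1}])

```text
clock: 12.35
eef_pos: [613.9, -247.7, 55.8]
tcp_rot: [3.141, -0.0, 0.115]
contact_force: [1.3, 0.0, 2.5]
opening: -0.001
```

Emit:
move_arm(increments=[{"tx": 0, "ty": 0, "tz": 0.2, "rx": 0, "ry": 0, "rz": 0, "gripper": -1}, {"tx": 0, "ty": 0, "tz": 0.15, "rx": 0, "ry": 0, "rz": 0, "gripper": -1}, {"tx": 0, "ty": 0, "tz": 0, "rx": 0, "ry": 0, "rz": 0, "gripper": -1}])

```text
clock: 12.65
eef_pos: [613.7, -247.7, 52.1]
tcp_rot: [3.141, 0.0, 0.115]
contact_force: [1.2, 0.4, 3.6]
opening: -0.0
```

Emit:
move_arm(increments=[{"tx": 0, "ty": 0, "tz": 0.1, "rx": 0, "ry": 0, "rz": 0, "gripper": -1}, {"tx": 0, "ty": 0, "tz": 0.1, "rx": 0, "ry": 0, "rz": 0, "gripper": -1}, {"tx": 0, "ty": 0, "tz": 0, "rx": 0, "ry": 0, "rz": 0, "gripper": -1}])

```text
clock: 12.95
eef_pos: [613.8, -247.8, 52.0]
tcp_rot: [3.141, 0.0, 0.115]
contact_force: [-4.5, 2.6, 19.7]
opening: -0.001
```

The fingers are held at z 52 with about 20 N, which is the home height. Lifting off to check.

Emit:
move_arm(increments=[{"tx": 0, "ty": 0, "tz": -2, "rx": 0, "ry": 0, "rz": 0, "gripper": -1}, {"tx": 0, "ty": 0, "tz": -4, "rx": 0, "ry": 0, "rz": 0, "gripper": -1}, {"tx": -3, "ty": 0, "tz": -4, "rx": 0, "ry": 0, "rz": 0, "gripper": -1}, {"tx": -4, "ty": 0, "tz": -4, "rx": 0, "ry": 0, "rz": 0, "gripper": -1}, {"tx": 0, "ty": 0, "tz": 0, "rx": 0, "ry": 0, "rz": 0, "gripper": -1}, {"tx": 0, "ty": 0, "tz": 0, "rx": 0, "ry": 0, "rz": 0, "gripper": -1}])

```text
clock: 13.55
eef_pos: [548.2, -255.3, 186.2]
tcp_rot: [3.14, -0.0, 0.114]
contact_force: [0.4, -0.0, 0.3]
opening: 0.001
```

```bash
python3 fit.py fin.png; python3 look.py finw latch_free_nose_tip:22.5
python3 - <<'E'
from h import *
a=cv2.imread('pics/finw.png'); b=cv2.imread('pics/fin.png')
cv2.imwrite('pics/fin2.png',np.hstack([cv2.resize(a,(373,280)),cv2.resize(b,(420,280))]))
X=np.load('/tmp/finw.npz')['X'].astype(float); u=np.array([np.cos(YAW),np.sin(YAW)]); v=np.array([-u[1],u[0]])
W=X.reshape(-1,3); L=np.c_[(W[:,:2]-O)@u,(W[:,:2]-O)@v,W[:,2]]
s=(abs(L[:,0])<60)&(abs(L[:,1])<30)&(L[:,2]>45)&(L[:,2]<57); q=L[s]
k=np.linalg.lstsq(np.c_[q[:,:2],np.ones(len(q))],q[:,2],rcond=None)[0]; print('plane',k,'rect',cv2.minAreaRect(q[:,:2].astype(np.float32)))
s=(abs(L[:,1])<10)&(L[:,0]>52)&(L[:,0]<80); 
for x in range(52,82,2): t=s&(abs(L[:,0]-x)<1); print(x,np.round(np.nanmedian(L[t,2]),1),end=' | ')
E
```

```text
-50 -40 66 [-45.1  -0.8  50.2]
-40 -31 48 [-35.8  -2.4  50.9]
31 40 45 [36.  -5.2 51.2]
40 50 44 [42.9 -4.7 50.8]
clock 13.6
13.65 [ 548.4194641  -254.79916474  184.40553663]
latch_free_nose_tip [104. 279.] 0.94 [ 628.  -246.1   22.5]
latch_free_nose_tip [320. 160.] 0.76 [ 386.3 -141.8   22.5]
plane [ 1.58079472e-05 -2.05839655e-03  5.25651381e+01] rect ((-0.6809158325195312, -1.8248462677001953), (46.11249923706055, 99.05268859863281), 89.6119155883789)
52 20.8 | 54 20.7 | 56 21.3 | 58 20.7 | 60 22.4 | 62 27.1 | 64 30.2 | 66 33.0 | 68 35.2 | 70 39.4 | 72 39.4 | 74 39.3 | 76 38.8 | 78 23.4 | 80 20.9 |
```

View pics/fin2.png

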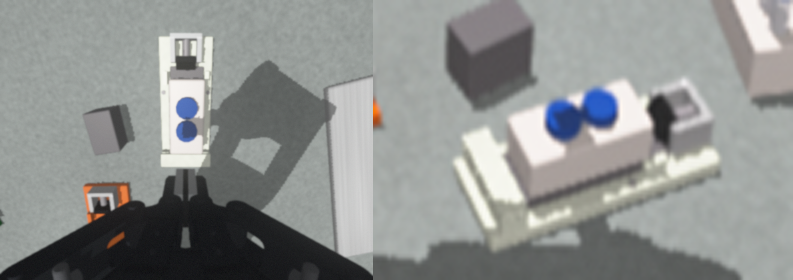

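```bash
python3 -c "
from rig import r
print(r.sense()['contact_force']); print(r.sign_off())"
```

```text
[ 0.64273426 -0.17878357 -0.49433307]
the job is handed in; nothing more can be done
None
```

The white cassette is home in the empty white dock, latched and released, and I handed the job in at about 13.7 s of the 38 s allowed. I gripped it across its body, tilted it 0.27 rad and slid the tongue under the lip until it met the stop. I then lowered it onto the latch slope, let go, and pressed the latch end down with closed fingers until it snapped.

**Cassette position:** The wrist depth fit shows the top level (slope under 0.003 rad) at z 52.5 mm, against 52 mm expected. Its centre is about 0.7 mm off along the dock and 1.8 mm across, with about 2 mm camera uncertainty. The side camera puts the top at 50 to 51 mm, a calibration-sized disagreement.

**Latch:** The latch hump is at x 69 to 77 mm and about 39 mm high, matching its rest position, with the nose over the tongue.

**Arm and other items:** The arm is clear, with force readings at noise level. I kept away from everything else and felt no unexpected contact, but I did not re-measure the other cassette or the bystanders at the end.

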